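# Bolt the dry box shut

## Task

Close the wooden dry box for good: swing its lid down, press it onto its foam seal until the barrel bolt on the lid finds the hole in the strike plate, slide the bolt fully home and turn its handle all the way down into the notch. The bolt enters at one lid height only, so feel for it and never force it: the strike plate must not take more than 25 N. Leave the other things on the bench where they are.

Things in the scene. Friction and masses are not known exactly. Their poses are not given: they have to be found in the camera images.
- box: Dark wooden dry box, fixed to the bench: 180 (x) x 200 (y) x 70 mm high, walls 14 mm. Origin at the centre of its underside; x points from its open front to the hinges at the back, y to its left side, where the strike plate is, z up. The lid lies between the side walls and carries the bolt.
- strike: Strike on the outside of the box's left wall; origin at the wall's outer top edge, x and y as the box. A brass plate 34 mm wide and 5 mm thick rises up to 37 mm above the rim, with one hole 14 mm wide, 12.2 mm high. The plate is slotted and set higher or lower: the hole meets the bolt with the lid 0.5 to 10.5 mm above flush at the bolt (0.004 to 0.075 rad), within about 1 mm; else the bolt butts on the plate.
- lid (a joint): Angle of the lid in rad: 0 = top flush with the rim, grows as it opens. Board 182 x 169 x 14 mm. Hinge friction 0.5 Nm: it stays where it is left. From about 0.105 rad down, a foam seal under its front edge pushes back with about 1.2 N per mm at the bolt (some 3 to 15 N to line the bolt up) and lifts the lid again when it is let go unbolted.
- bolt (a joint): How far the bolt is slid towards the strike plate (the box's +y), in m: 0 to 0.005 at the start, 0.032 fully home at its end stop. Friction about 2 N. Its end, square and 10 mm thick, meets the face of the plate at about 0.017. It can be slid by its knob while the lid is pressed down through the same knob.
- bolt_handle (a joint): Angle of the handle about the bolt's axis in rad: 0 = square to the lid (upright when the lid is shut), 1.05 = fully down, leaning to the front of the box (its -x). Only with the bolt within about 2 mm of home, at the notch in the front rail of the case, does it go down past 0.2. Friction 0.03 Nm; it stays where it is left.
- knob (a point): Centre of the black ball knob, 20 mm across, on the handle: 38 mm from the bolt's axis, which lies 12 mm above the lid's top and 141 mm in front of the hinge. Stem 7.6 mm thick; the brass case below reaches 21 mm above the lid. Pinched along the bolt, the knob can roll between the fingers as the handle turns. z along the stem, outward; y along the bolt to the plate.
- lid_front (a point): Point on the lid's top near its front edge, 166 mm in front of the hinge line and 15 mm right of the lid's middle: bare wood, a good place to push the lid down from above.
- lid_hinge (a point): Middle of the lid's hinge line, level with the rim, 86 mm behind the box's middle; y lies along it.
- walnut: walnut offcut, a block 36 x 62 x 26 mm; a bystander. Origin at the centre of its underside.
- screwdriver: screwdriver with an orange handle, 26 x 188 x 28 mm, lying flat; a bystander. Origin at the centre of its underside.
- oilstone: oilstone in its wooden box, 62 x 170 x 32 mm; a bystander. Origin at the centre of its underside.
- tape: roll of beige tape, 104 mm across, 25 mm high, lying flat; a bystander. Origin at the centre of its underside.

How it is judged:
On the way, in this order (a step that is already met when the one before it is completed fails the run):
1. the lid is down on its seal with the bolt still drawn back (value of joint lid below 0.13 rad and value of joint bolt below 0.019 m), for 0.1 s.
2. the bolt is home in the strike plate (value of joint bolt above 0.0285 m and value of joint lid below 0.1 rad), for 0.2 s.
3. the handle is down in its notch (value of joint bolt_handle above 0.85 rad and value of joint bolt above 0.0275 m), for 0.2 s.
At the end, for the whole second after the job is handed in: The lid is shut on its seal and at rest (under 0.10 rad), the bolt is home through the strike plate (slid at least 27.5 of 32 mm) and its handle is down in the notch (over 0.85 of 1.05 rad) (all of step 3 and value of joint lid below 0.1 rad and velocity of joint lid between -0.02 and 0.02 rad/s); the robot touches nothing.
It fails at once if the bolt is forced against the strike plate with more than 25 N (contact force between box and strike above 25 N).
It fails at once if the walnut is moved by more than 15 mm (distance of walnut from where it was at the start of the episode above 0.015 m).
It fails at once if the screwdriver is moved by more than 15 mm (distance of screwdriver from where it was at the start of the episode above 0.015 m).
It fails at once if the oilstone is moved by more than 15 mm (distance of oilstone from where it was at the start of the episode above 0.015 m).
It fails at once if the tape is moved by more than 15 mm (distance of tape from where it was at the start of the episode above 0.015 m).
It also fails if it takes over 56 s, if anything falls off the work surface, if the arm or the gripper's body presses on something with over 40 N, if the wrist force passes 120 N, or if a joint passes its speed limit or range.

## Robot

A 7-joint arm with a two-finger parallel gripper is mounted at the origin on a cart in front of the work surface, level with it; the furniture and walls round the work are solid. World frame = base frame: x ahead of the robot, y to its left, z up, the work surface at z = 0. Lengths are in m, angles in rad, forces in N, time in s.
With the tool pointing down it reaches from about 0.4 to 0.85 m from the base axis. Payload 10.4 kg.
Tool frame: the origin (TCP) lies at the very end of the fingers, on their centre line; the grasp point (between the pads) lies 19 mm behind it; z points along the fingers, y is the direction in which the jaws open and shut (so a half turn about z gives the same grasp; the last joint's range is limited). The gripper opens to 85 mm and grips with 20 to 120 N. Pads are 22 mm wide; open, the fingers measure 114 mm over their backs; the gripper's body (76 mm by 85 mm) begins 54 mm behind the grasp point. The pads swing forward as they close: fully open they stand 13 mm farther back than shut.
Start: joints at [1.294, 0.332, -0.065, 1.46, 0.022, 1.35, -0.088], TCP at [0.157, -0.605, 0.231] pointing down, gripper open.
Joint ranges: [-2.6, 2.6], [-0.5, 2.12], [-1.47, 1.34], [0.16, 2.42], [-1.27, 4.41], [0.06, 2.06], [-2.6, 2.6]. Speed limits (rad/s): [2.22, 2.22, 2.79, 2.79, 3.14, 3.14, 3.14].

## Interface

Orientations are given as a unit quaternion [x, y, z, w].
In Python, from bench import manip gives the robot as it stands. The module is installed in compiled form; this text tells all that it offers.
- The arm moves only by the shell command python3 -m handwheel 'ROWS' [OPENING]. ROWS is JSON, a list of rows, each an object of numbers: "tx", "ty", "tz": the shift along the tool's x, y, z in m; "wx", "wy", "wz": the turn, a rotation vector about the tool's x, y, z in degrees. A call has 1 to 5 rows; each row shifts and turns the pose as measured when the row begins, along the tool's axes as they then stand; what a row does not reach is not made up. A row lasts 1/10 s, in which the tool goes at most 50 mm and 8.59 degrees, less where a joint would pass 70% of its speed; a pose out of reach is approached as far as the arm can. A call with a gripper value outside its range is refused whole. OPENING is the closure, from 0 (fully open) to 1 (shut), set as the call begins (- or left out, the last holds). The fingers move at their own pace and stop on an object; the grip force is fixed at half the most. Time passes only in rows, so rows that do not move let the fingers close. It gives the time, the measured TCP pose, the force and the opening at its end, in the units of the state.
- manip.read_state(): the state, without advancing time (a new reading comes with each control period).
- manip.capture(name): name is "scene" or "top" or "wrist"; returns a dict with "color" (420x560x3 uint8, red, green, blue), "mtx" (3x3 intrinsics, pixels), "origin" and "rotation" of the camera in the world. Camera axes: x right, y up, looking along -z (the intrinsics and any distortion apply to the point x, -y, -z); pixel columns grow to the right and rows downward; lengths in m; the calibration is good to about 2 mm. A picture is of the moment at which its call begins. There is no depth.
- manip.close_job(): hands the job in, once; it reports no verdict.
The state is a dict: "time_s": time; "joint_pos": joint angles; "qd": joint speeds; "effort": joint torques, N m; "tool_pos": TCP position; "tcp_rot": TCP orientation; "ft_force": force on the tool from outside, world axes, zero at the start; "torque": the same for the moment, N m; "finger_gap": finger opening in m.
Only numpy, scipy, OpenCV 4.12 (cv2) and the standard library are available. Lean on these libraries where they do the work, as an engineer would, in place of code of your own. Each camera call takes 0.05 s, during which the arm holds its last target.

## Working session

There is one attempt and no reset: what is moved stays moved. The work goes in short steps, Python scripts to look and compute and a shell command to move; the robot and the scene stay as the last step left them, time stands still between calls to the robot, and variables do not carry over. Pictures are saved under pics/ and viewed, and the job is handed in when it is done.

```bash
mkdir -p pics; ls; cat > h.py <<'E'
from bench import manip
import numpy as np, cv2
def snap(cam,name):
    d=manip.capture(cam); cv2.imwrite(f'pics/{name}.png',d['color'][...,::-1]); 
    np.savez(f'pics/{name}.npz',**{k:np.array(v) for k,v in d.items()}); return d
def ray(d,u,v):
    K=d['mtx']; p=np.linalg.inv(K)@[u,v,1.]; p=np.array([p[0],-p[1],-p[2]])
    r=np.array(d['rotation'])@p; return np.array(d['origin']),r/np.linalg.norm(r)
def plane(d,u,v,z):
    o,r=ray(d,u,v); return o+r*(z-o[2])/r[2]
def proj(d,P):
    p=np.array(d['rotation']).T@(np.array(P)-d['origin']); q=d['mtx']@[p[0],-p[1],-p[2]]; return q[:2]/q[2]
def tri(rs):
    A=np.zeros((3,3));b=np.zeros(3)
    for o,r in rs:
        M=np.eye(3)-np.outer(r,r);A+=M;b+=M@o
    return np.linalg.solve(A,b)
def load(n): return dict(np.load(f'pics/{n}.npz'))
E
python3 - <<'E'
from h import *
for c in ['scene','top','wrist']:
    d=snap(c,c+'0'); print(c,d.keys(),d['mtx'],d['origin'],d['rotation'])
print(manip.read_state())
E
```

```text
pics
scene dict_keys(['color', 'mtx', 'origin', 'rotation']) [[472.65461315   0.         281.55545958]
 [  0.         472.65461315 208.66230794]
 [  0.           0.           1.        ]] [-0.25415493  0.60990635  0.55261119] [-0.26809236  0.46947413  0.72784492 -0.42185578]
top dict_keys(['color', 'mtx', 'origin', 'rotation']) [[393.07027004   0.         284.23656495]
 [  0.         393.07027004 209.49600868]
 [  0.           0.           1.        ]] [0.48226335 0.12676183 0.96144822] [-0.03754067  0.05550214  0.71475557 -0.69615708]
wrist dict_keys(['color', 'mtx', 'origin', 'rotation']) [[326.59792563   0.         284.37348315]
 [  0.         326.59792563 206.85746071]
 [  0.           0.           1.        ]] [ 0.2254662  -0.58704425  0.37546079] [-0.11046349  0.08646599 -0.60560787  0.78330107]
{'time_s': 0.15, 'joint_pos': array([ 1.29439146,  0.33271414, -0.06467955,  1.46071944,  0.02159564,
        1.34989236, -0.08851023]), 'qd': array([-0.00118534, -0.00102468,  0.00031497, -0.00260377, -0.0025385 ,
        0.00143095,  0.00021383]), 'effort': array([ 1.06791962e-03, -6.25826168e+01,  4.93759161e-02, -3.91851246e+01,
        1.63684564e-02,  7.47874350e-03, -7.36473709e-06]), 'tool_pos': array([ 0.15685346, -0.60471979,  0.23072032]), 'tcp_rot': array([ 9.91959452e-01,  1.26555028e-01, -8.84276450e-05, -5.11601458e-04]), 'ft_force': array([-0.28254453, -0.35532614,  0.4481265 ]), 'torque': array([ 0.00856778, -0.0170355 ,  0.03312407]), 'finger_gap': 0.0855616628743826}
```

```bash
sed -i "s/^import numpy.*/import numpy as np, cv2\nfrom scipy.spatial.transform import Rotation as R\ndef rm(d): return R.from_quat(d['rotation']).as_matrix()/; s/np.array(d\['rotation'\])/rm(d)/g" h.py; cat h.py | head -20
python3 - <<'E'
from h import *
for n in ['scene0','top0']:
    d=load(n); print(rm(d).round(2)); print(proj(d,[0.5,0,0]))
E
```

```text
from bench import manip
import numpy as np, cv2
from scipy.spatial.transform import Rotation as R
def rm(d): return R.from_quat(d['rotation']).as_matrix()
def snap(cam,name):
    d=manip.capture(cam); cv2.imwrite(f'pics/{name}.png',d['color'][...,::-1]); 
    np.savez(f'pics/{name}.npz',**{k:np.array(v) for k,v in d.items()}); return d
def ray(d,u,v):
    K=d['mtx']; p=np.linalg.inv(K)@[u,v,1.]; p=np.array([p[0],-p[1],-p[2]])
    r=rm(d)@p; return np.array(d['origin']),r/np.linalg.norm(r)
def plane(d,u,v,z):
    o,r=ray(d,u,v); return o+r*(z-o[2])/r[2]
def proj(d,P):
    p=rm(d).T@(np.array(P)-d['origin']); q=d['mtx']@[p[0],-p[1],-p[2]]; return q[:2]/q[2]
def tri(rs):
    A=np.zeros((3,3));b=np.zeros(3)
    for o,r in rs:
        M=np.eye(3)-np.outer(r,r);A+=M;b+=M@o
    return np.linalg.solve(A,b)
def load(n): return dict(np.load(f'pics/{n}.npz'))
[[-0.5   0.36 -0.79]
 [-0.87 -0.2   0.46]
 [ 0.01  0.91  0.42]]
[344.85516172 253.89226532]
[[-0.03  0.99 -0.13]
 [-1.   -0.02  0.03]
 [ 0.02  0.13  0.99]]
[326.66979477 252.89837418]
```

View pics/scene0.png

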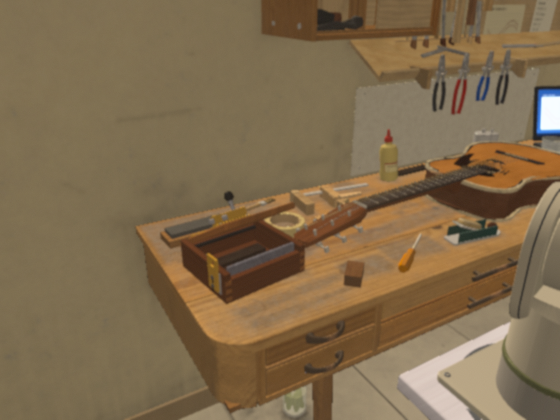

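View pics/top0.png

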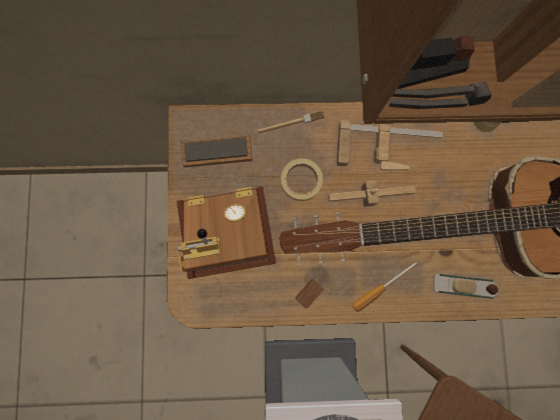

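```bash
python3 - <<'E'
from h import *
a=load('scene0')['color'][...,::-1]; cv2.imwrite('pics/sz.png',cv2.resize(a[180:310,140:320],None,fx=4.4,fy=4.4,interpolation=cv2.INTER_CUBIC))
a=load('top0')['color'][...,::-1]; cv2.imwrite('pics/tz.png',cv2.resize(a[120:300,160:340],None,fx=3.3,fy=3.3,interpolation=cv2.INTER_CUBIC))
E
```

```text
(no output)
```

View pics/sz.png

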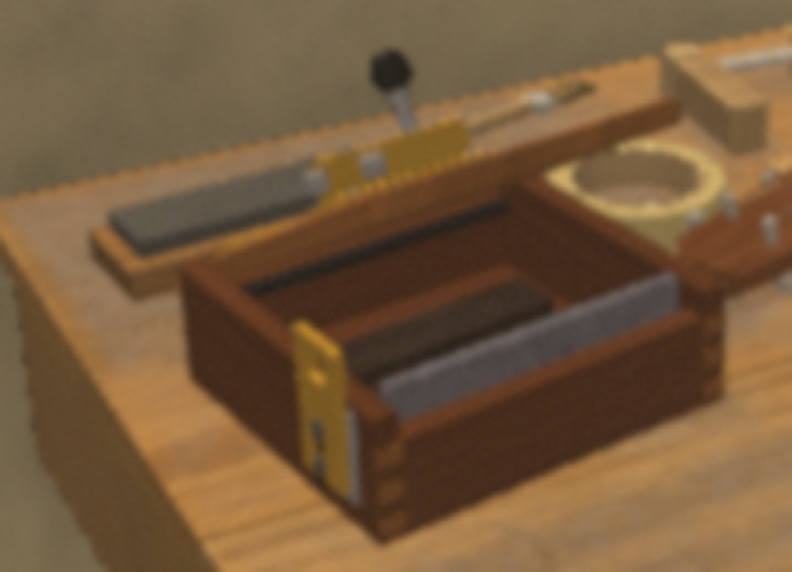

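View pics/tz.png

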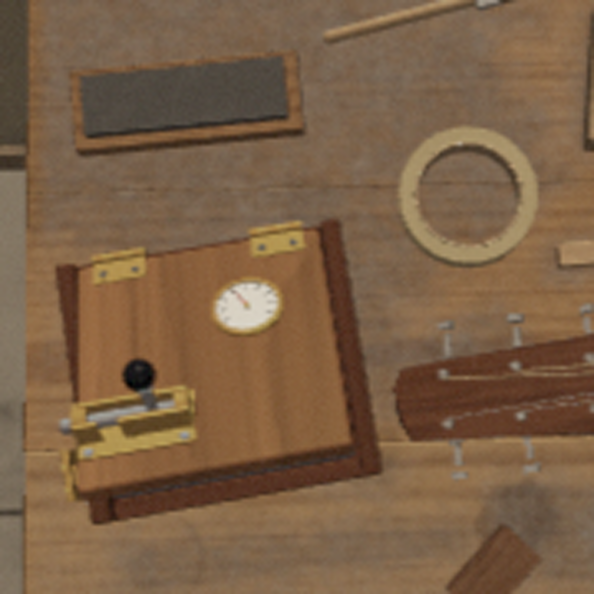

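```bash
python3 - <<'E'
from h import *
t=load('top0'); s=load('scene0')
T=lambda x,y:(x/3.3+160-.5+.15,y/3.3+120-.35)
S=lambda x,y:(x/4.4+140-.4,y/4.4+180-.4)
c={}
for n,p in dict(FR=(381,472),BR=(338,221),BL=(58,267),FL=(93,521)).items(): c[n]=plane(t,*T(*p),.07); print('top',n,c[n].round(4))
for n,p in dict(FR=(722,288),FL=(390,430),BL=(183,262)).items(): print('scene rim',n,plane(s,*S(*p),.07).round(4))
print('scene bottom FL',plane(s,*S(385,545),0).round(4),'FR',plane(s,*S(720,400),0).round(4))
k=tri([ray(t,*T(139,374)),ray(s,*S(391,70))]); print('knob',k, proj(t,k)-T(139,374),proj(s,k)-S(391,70))
lf=tri([ray(t,*T(352,449)),ray(s,*S(678,103))]); print('lid front right top',lf,proj(t,lf)-T(352,449))
# strike top
for n,p in dict(tl=(296,322),tr=(342,348),hole=(317,375),br=(357,500)).items():
  o,r=ray(s,*S(*p)); print(n)
E
```

```text
top FR [0.4801 0.1263 0.07  ]
top BR [0.6544 0.152  0.07  ]
top BL [0.6267 0.3459 0.07  ]
top FL [0.4528 0.3211 0.07  ]
scene rim FR [0.4769 0.1304 0.07  ]
scene rim FL [0.4414 0.3194 0.07  ]
scene rim BL [0.6284 0.3457 0.07  ]
scene bottom FL [0.458  0.3175 0.    ] FR [0.4865 0.1234 0.    ]
knob [0.54203002 0.26856576 0.18772899] [0.02931865 0.01459767] [-0.0318475  -0.00548401]
lid front right top [0.49522826 0.14452452 0.16270327] [-0.41123681 -0.2480986 ]
tl
tr
hole
br
```

```bash
cat >> h.py <<'E'
YAW=0.143; C=np.array([.5535,.2363,0.])
bx=np.array([np.cos(YAW),np.sin(YAW),0]);by=np.array([-np.sin(YAW),np.cos(YAW),0])
def box(P): d=np.array(P)-C; return np.array([d@bx,d@by,d[2]])
def world(p): return C+p[0]*bx+p[1]*by+np.array([0,0,p[2]])
def knob(a,th,y): # box frame
    f=.141+.038*np.sin(th); h=.012+.038*np.cos(th)
    return np.array([.086-(f*np.cos(a)-h*np.sin(a)),y,.07+f*np.sin(a)+h*np.cos(a)])
def st():
    s=manip.read_state(); r=R.from_quat(s['tcp_rot'])
    f=s['ft_force']
    print('t',round(s['time_s'],2),'tcp',s['tool_pos'].round(4),'box',box(s['tool_pos']).round(4),'Fbox',[round(float(v),1) for v in (f@bx,f@by,f[2])],'gap',round(s['finger_gap'],4)); print(r.as_matrix().round(3).tolist()); return s
def to(P): # remaining shift in tool axes
    s=st(); print('tool shift', (R.from_quat(s['tcp_rot']).as_matrix().T@(np.array(P)-s['tool_pos'])).round(4))
E
python3 - <<'E'
from h import *
s=load('scene0')
S=lambda x,y:(x/4.4+140-.4,y/4.4+180-.4)
for n,p in dict(tl=(296,322),tr=(342,348),hole=(317,375),br=(357,500),bl=(303,470)).items():
  o,r=ray(s,*S(*p)); P=o+r*((C+by*.105-o)@by)/(r@by); print(n,box(P).round(4))
print(box([.542,.2686,.1877]),knob(.555,0,.0336))
E
python3 -m handwheel '[{"tx":0.037,"ty":-0.026,"wz":6.4},{"tx":0.037,"ty":-0.026},{"tx":0.037,"ty":-0.026},{"tx":0.037,"ty":-0.026},{"tx":0.037,"ty":-0.026}]'
```

```text
tl [-0.0352  0.105   0.0958]
tr [-0.0744  0.105   0.101 ]
hole [-0.0511  0.105   0.0764]
br [-0.0797  0.105   0.0268]
bl [-0.0322  0.105   0.0171]
[-0.00677944  0.03360921  0.1877    ] [-0.0074888   0.0336      0.18679403]schema error: expected keys tx, ty, tz, wx, wy, wz
```

```bash
python3 -m handwheel '[{"tx":0.037,"ty":-0.026,"tz":0,"wx":0,"wy":0,"wz":6.4},{"tx":0.037,"ty":-0.026,"tz":0,"wx":0,"wy":0,"wz":0},{"tx":0.037,"ty":-0.026,"tz":0,"wx":0,"wy":0,"wz":0},{"tx":0.037,"ty":-0.026,"tz":0,"wx":0,"wy":0,"wz":0},{"tx":0.037,"ty":-0.026,"tz":0,"wx":0,"wy":0,"wz":0}]'; python3 -c "
from h import *
st()"
```

```text
time_s: 0.65
tool_pos: [0.3162, -0.446, 0.2281]
tcp_rot: [0.998, 0.062, -0.002, -0.001]
ft_force: [0.5, -0.7, 0.5]
finger_gap: 0.0854
t 0.65 tcp [ 0.3162 -0.446   0.2281] box [-0.3321 -0.6416  0.2281] Fbox [0.4, -0.8, 0.5] gap 0.0854
[[0.992, 0.124, -0.005], [0.124, -0.992, 0.002], [-0.004, -0.002, -1.0]]
```

```bash
python3 -m handwheel '[{"tx":0.023,"ty":-0.041,"tz":-0.01,"wx":0,"wy":0,"wz":1},{"tx":0.023,"ty":-0.041,"tz":-0.01,"wx":0,"wy":0,"wz":0},{"tx":0.023,"ty":-0.041,"tz":-0.01,"wx":0,"wy":0,"wz":0},{"tx":0.023,"ty":-0.041,"tz":-0.01,"wx":0,"wy":0,"wz":0},{"tx":0.023,"ty":-0.041,"tz":-0.01,"wx":0,"wy":0,"wz":0}]'; 
python3 -m handwheel '[{"tx":0.023,"ty":-0.041,"tz":0,"wx":0,"wy":0,"wz":0},{"tx":0.023,"ty":-0.041,"tz":0,"wx":0,"wy":0,"wz":0},{"tx":0.023,"ty":-0.041,"tz":0,"wx":0,"wy":0,"wz":0},{"tx":0.013,"ty":-0.045,"tz":0,"wx":0,"wy":0,"wz":0},{"tx":0.013,"ty":-0.045,"tz":0,"wx":0,"wy":0,"wz":0}]'; python3 -c "
from h import *
to(world(knob(.556,0,.0336))+[0,0,.06])"
```

```text
time_s: 1.15
tool_pos: [0.4111, -0.22, 0.2771]
tcp_rot: [0.999, 0.054, -0.004, -0.002]
ft_force: [1.2, -0.3, -0.6]
finger_gap: 0.0854
time_s: 1.65
tool_pos: [0.4847, 0.0113, 0.2791]
tcp_rot: [0.999, 0.053, -0.002, -0.001]
ft_force: [0.9, -0.8, -0.5]
finger_gap: 0.0855
t 1.65 tcp [0.4847 0.0113 0.2791] box [-0.1001 -0.2129  0.2791] Fbox [0.8, -0.9, -0.5] gap 0.0855
[[0.994, 0.107, -0.004], [0.107, -0.994, 0.002], [-0.004, -0.002, -1.0]]
tool shift [ 0.0839 -0.2496  0.0325]
```

```bash
python3 -m handwheel '[{"tx":0.017,"ty":-0.045,"tz":0,"wx":0,"wy":0,"wz":-2},{"tx":0.017,"ty":-0.045,"tz":0,"wx":0,"wy":0,"wz":0},{"tx":0.017,"ty":-0.045,"tz":0,"wx":0,"wy":0,"wz":0},{"tx":0.017,"ty":-0.045,"tz":0,"wx":0,"wy":0,"wz":0},{"tx":0.014,"ty":-0.04,"tz":0,"wx":0,"wy":0,"wz":0}]'; python3 -c "
from h import *
to(world(knob(.556,0,.0336))+[0,0,.06])
snap('wrist','w1')
"
```

```text
time_s: 2.15
tool_pos: [0.5368, 0.2494, 0.2793]
tcp_rot: [0.998, 0.07, -0.001, -0.001]
ft_force: [1.0, -0.9, 0.5]
finger_gap: 0.0854
t 2.15 tcp [0.5368 0.2494 0.2793] box [-0.0147  0.0153  0.2793] Fbox [0.9, -1.0, 0.5] gap 0.0854
[[0.99, 0.14, -0.003], [0.14, -0.99, 0.001], [-0.003, -0.001, -1.0]]
tool shift [ 0.0074 -0.0183  0.0324]
```

View pics/w1.png

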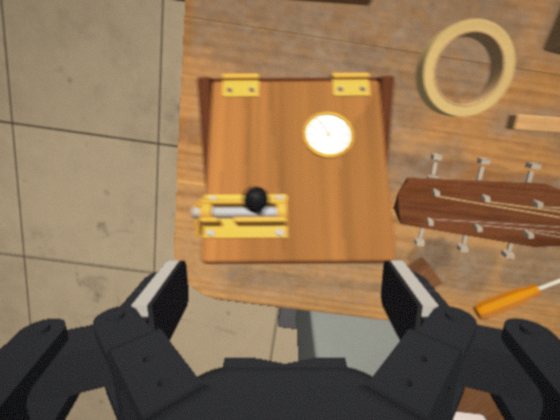

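```bash
python3 - <<'E'
from h import *
w=load('w1');t=load('top0');s=load('scene0')
print(proj(w,[.542,.2686,.1877]))
T=lambda x,y:(x/3.3+160-.35,y/3.3+120-.35)
S=lambda x,y:(x/4.4+140-.4,y/4.4+180-.4)
k=tri([ray(t,*T(139,374)),ray(s,*S(391,70)),ray(w,256,199)]);print(k,box(k))
# bolt end (left), plane at bolt axis height: axis at f=.141,h=.012
a=.556; z=.07+.141*np.sin(a)+.012*np.cos(a)
print('bolt end',box(plane(w,193,212,z)), 'lid FL/FR',box(plane(w,203,262,.163)),box(plane(w,398,262,.163)))
E
```

```text
[260.2198891  199.60660782]
[0.54188455 0.26971122 0.18781541] [-0.00673535  0.03472554  0.18781541]
bolt end [-0.02661107  0.09452291  0.15461128] lid FL/FR [-0.06986655  0.08698395  0.163     ] [-0.07012628 -0.08371504  0.163     ]
```

```bash
python3 -m handwheel '[{"tx":0.008,"ty":-0.0195,"tz":0.01,"wx":0,"wy":0,"wz":0},{"tx":0,"ty":0,"tz":0.04,"wx":0,"wy":0,"wz":0},{"tx":0,"ty":0,"tz":0.035,"wx":0,"wy":0,"wz":0},{"tx":0,"ty":0,"tz":0.012,"wx":0,"wy":0,"wz":0},{"tx":0,"ty":0,"tz":0.005,"wx":0,"wy":0,"wz":0}]'; python3 -c "
from h import *
to([.5419,.2697,.173])
snap('wrist','w2')
"
```

```text
time_s: 2.7
tool_pos: [0.5387, 0.284, 0.1734]
tcp_rot: [0.997, 0.077, -0.002, -0.004]
ft_force: [-0.4, -0.1, -0.1]
finger_gap: 0.0855
t 2.7 tcp [0.5387 0.284  0.1734] box [-0.0079  0.0493  0.1734] Fbox [-0.4, -0.0, -0.1] gap 0.0855
[[0.988, 0.154, -0.005], [0.154, -0.988, 0.008], [-0.004, -0.009, -1.0]]
tool shift [0.001  0.0146 0.0003]
```

View pics/w2.png

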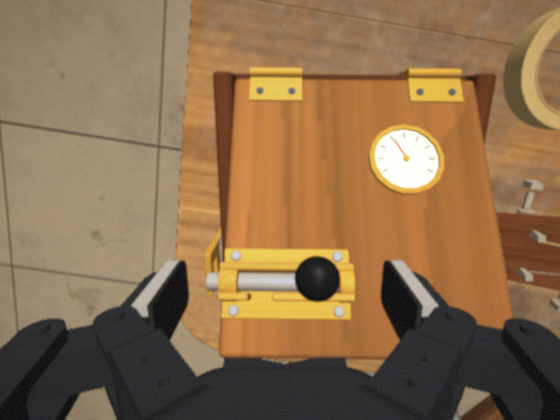

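```bash
python3 -m handwheel '[{"tx":0.001,"ty":0.0145,"tz":0,"wx":0,"wy":0,"wz":0.7},{"tx":0,"ty":0,"tz":0,"wx":0,"wy":0,"wz":0}]'; python3 -c "
from h import *
to([.5419,.2697,.173])
snap('wrist','w3')
"
```

```text
time_s: 2.95
tool_pos: [0.5432, 0.2682, 0.1752]
tcp_rot: [0.998, 0.07, -0.001, -0.004]
ft_force: [0.2, -0.4, 0.0]
finger_gap: 0.0855
t 2.95 tcp [0.5432 0.2682 0.1752] box [-0.0056  0.0331  0.1752] Fbox [0.1, -0.5, 0.0] gap 0.0855
[[0.99, 0.14, -0.004], [0.14, -0.99, 0.008], [-0.002, -0.008, -1.0]]
tool shift [-0.0011 -0.0016  0.0022]
```

View pics/w3.png

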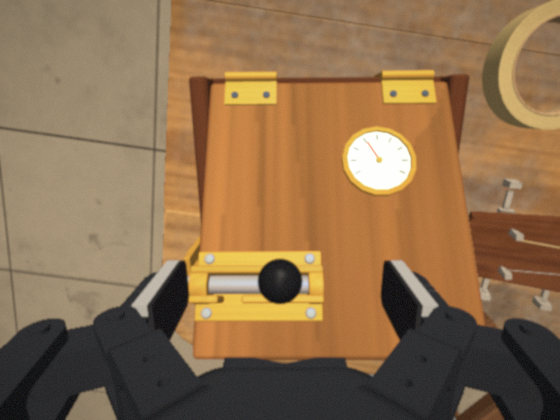

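```bash
python3 -m handwheel '[{"tx":-0.001,"ty":-0.001,"tz":0.002,"wx":0,"wy":0,"wz":0},{"tx":0,"ty":0,"tz":0,"wx":0,"wy":0,"wz":0},{"tx":0,"ty":0,"tz":0,"wx":0,"wy":0,"wz":0},{"tx":0,"ty":0,"tz":0,"wx":0,"wy":0,"wz":0},{"tx":0,"ty":0,"tz":0,"wx":0,"wy":0,"wz":0}]' 1; python3 -c "
from h import *
st()
snap('wrist','w4')
"
```

```text
time_s: 3.5
tool_pos: [0.5425, 0.2713, 0.1764]
tcp_rot: [0.997, 0.071, 0.001, -0.005]
ft_force: [-1.5, -0.7, 2.0]
finger_gap: 0.0165
t 3.5 tcp [0.5425 0.2713 0.1764] box [-0.0059  0.0362  0.1764] Fbox [-1.6, -0.4, 2.0] gap 0.0165
[[0.99, 0.141, 0.001], [0.141, -0.99, 0.011], [0.002, -0.01, -1.0]]
```

View pics/w4.png

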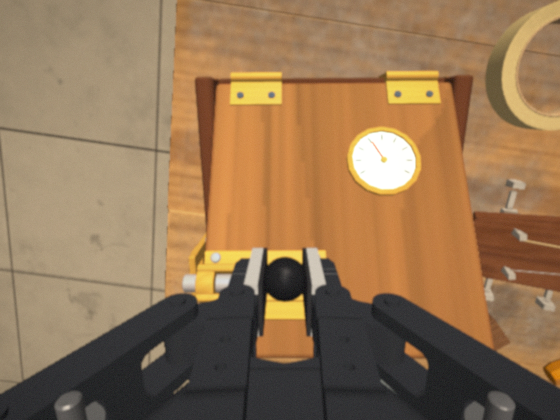

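```bash
python3 -m handwheel '[{"tx":0,"ty":0,"tz":0,"wx":0,"wy":0,"wz":0},{"tx":0,"ty":0,"tz":0,"wx":0,"wy":0,"wz":0},{"tx":0,"ty":0,"tz":0.008,"wx":0,"wy":0,"wz":0},{"tx":0,"ty":0,"tz":0,"wx":0,"wy":0,"wz":0}]' 0.6; python3 -m handwheel '[{"tx":0,"ty":0,"tz":0,"wx":0,"wy":0,"wz":0},{"tx":0,"ty":0,"tz":0,"wx":0,"wy":0,"wz":0},{"tx":0,"ty":0,"tz":0,"wx":0,"wy":0,"wz":0}]' 1;python3 -c "
from h import *
st()
snap('wrist','w5')
"
```

```text
time_s: 3.95
tool_pos: [0.5422, 0.2716, 0.1674]
tcp_rot: [0.997, 0.071, 0.001, -0.005]
ft_force: [-0.2, -0.6, -0.6]
finger_gap: 0.0343
time_s: 4.25
tool_pos: [0.542, 0.2714, 0.1671]
tcp_rot: [0.997, 0.071, 0.0, -0.005]
ft_force: [-0.4, -0.5, 0.3]
finger_gap: 0.0169
t 4.25 tcp [0.542  0.2714 0.1671] box [-0.0064  0.0364  0.1671] Fbox [-0.5, -0.4, 0.3] gap 0.0169
[[0.99, 0.142, -0.001], [0.142, -0.99, 0.01], [0.001, -0.01, -1.0]]
```

View pics/w5.png

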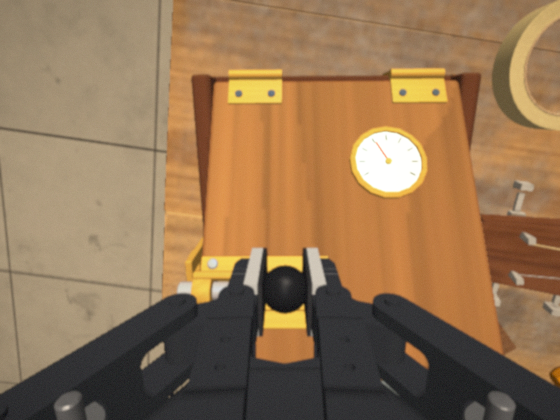

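```bash
python3 - <<'E'
from h import *
A=[.556,.5,.45,.4,.35,.3,.25,.2,.15,.12,.1,.08,.06,.04,.02,0]
P=[knob(a,0,0) for a in A]
for i in range(1,len(A)): print(A[i],((P[i]-P[i-1])*1000).round(1),((P[i]-P[0])*1000).round(1))
E
```

```text
0.5 [-6.4  0.  -5.4] [-6.4  0.  -5.4]
0.45 [-5.4  0.  -5.1] [-11.8   0.  -10.5]
0.4 [-5.2  0.  -5.4] [-17.    0.  -15.9]
0.35 [-4.9  0.  -5.6] [-21.9   0.  -21.6]
0.3 [-4.6  0.  -5.9] [-26.6   0.  -27.5]
0.25 [-4.3  0.  -6.1] [-30.9   0.  -33.6]
0.2 [-4.   0.  -6.3] [-34.9   0.  -39.9]
0.15 [-3.7  0.  -6.5] [-38.6   0.  -46.4]
0.12 [-2.1  0.  -4. ] [-40.6   0.  -50.4]
0.1 [-1.3  0.  -2.7] [-41.9   0.  -53.1]
0.08 [-1.2  0.  -2.7] [-43.2   0.  -55.8]
0.06 [-1.2  0.  -2.7] [-44.4   0.  -58.5]
0.04 [-1.1  0.  -2.8] [-45.5   0.  -61.3]
0.02 [-1.1  0.  -2.8] [-46.6   0.  -64.1]
0 [-1.   0.  -2.8] [-47.6   0.  -66.9]
```

```bash
python3 -m handwheel '[{"tx":-0.0064,"ty":0,"tz":0.0054,"wx":0,"wy":0,"wz":0},{"tx":-0.0054,"ty":0,"tz":0.0051,"wx":0,"wy":0,"wz":0},{"tx":-0.0052,"ty":0,"tz":0.0054,"wx":0,"wy":0,"wz":0}]'; python3 -c "
from h import *
to(world(knob(.4,0,.0364))+[0,0,-.0205])"
```

```text
time_s: 4.6
tool_pos: [0.5259, 0.269, 0.1515]
tcp_rot: [0.998, 0.07, 0.002, -0.006]
ft_force: [2.1, -1.0, 2.0]
finger_gap: 0.0168
t 4.6 tcp [0.5259 0.269  0.1515] box [-0.0226  0.0363  0.1515] Fbox [1.9, -1.3, 2.0] gap 0.0168
[[0.99, 0.14, 0.004], [0.14, -0.99, 0.011], [0.005, -0.011, -1.0]]
tool shift [-0.0018 -0.      0.001 ]
```

Works, with low forces; continue.

```bash
python3 -m handwheel '[{"tx":-0.006,"ty":0,"tz":0.006,"wx":0,"wy":0,"wz":0},{"tx":-0.005,"ty":0,"tz":0.006,"wx":0,"wy":0,"wz":0},{"tx":-0.0045,"ty":0,"tz":0.0063,"wx":0,"wy":0,"wz":0},{"tx":-0.004,"ty":0,"tz":0.0065,"wx":0,"wy":0,"wz":0},{"tx":-0.0038,"ty":0,"tz":0.0065,"wx":0,"wy":0,"wz":0}]'; python3 -c "
from h import *
to(world(knob(.14,0,.0364))+[0,0,-.0205])
snap('scene','s1')
snap('wrist','w6')"
```

```text
time_s: 5.1
tool_pos: [0.5016, 0.266, 0.1175]
tcp_rot: [0.998, 0.07, 0.004, -0.006]
ft_force: [-0.5, -1.7, 1.4]
finger_gap: 0.0166
t 5.1 tcp [0.5016 0.266  0.1175] box [-0.0471  0.0368  0.1175] Fbox [-0.7, -1.6, 1.4] gap 0.0166
[[0.99, 0.14, 0.006], [0.14, -0.99, 0.013], [0.008, -0.012, -1.0]]
tool shift [ 0.0005  0.0004 -0.0012]
```

View pics/w6.png

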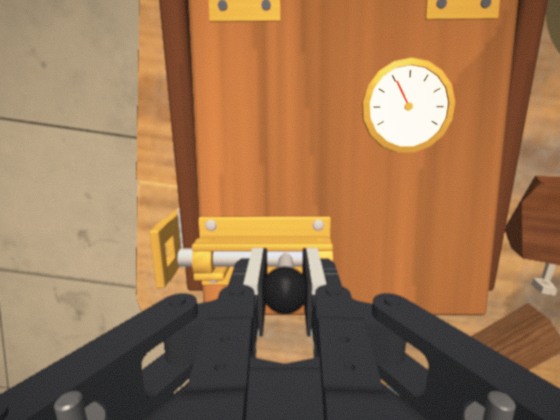

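```bash
python3 -m handwheel '[{"tx":-0.0012,"ty":0,"tz":0.003,"wx":0,"wy":0,"wz":0},{"tx":-0.0012,"ty":0,"tz":0.003,"wx":0,"wy":0,"wz":0},{"tx":-0.001,"ty":0,"tz":0.002,"wx":0,"wy":0,"wz":0}]'; python3 -c "
from h import *
to(world(knob(.08,0,.0364))+[0,0,-.0205])
"
python3 -m handwheel '[{"tx":0,"ty":0,"tz":0.0,"wx":0,"wy":0,"wz":0},{"tx":0,"ty":0,"tz":0.0,"wx":0,"wy":0,"wz":0}]'; python3 -c "
from h import *
to(world(knob(.08,0,.0364))+[0,0,-.0205])
w=snap('wrist','w7');a=w['color'][...,::-1]; cv2.imwrite('pics/w7z.png',cv2.resize(a[170:320,110:310],None,fx=4,fy=4,interpolation=cv2.INTER_CUBIC))
"
```

```text
time_s: 5.5
tool_pos: [0.499, 0.2654, 0.1096]
tcp_rot: [0.998, 0.07, 0.004, -0.006]
ft_force: [3.0, -1.4, 8.3]
finger_gap: 0.0166
t 5.5 tcp [0.499  0.2654 0.1096] box [-0.0498  0.0366  0.1096] Fbox [2.7, -1.8, 8.3] gap 0.0166
[[0.99, 0.14, 0.007], [0.139, -0.99, 0.012], [0.009, -0.011, -1.0]]
tool shift [-0.0007  0.0002 -0.001 ]
time_s: 5.7
tool_pos: [0.4994, 0.2654, 0.1098]
tcp_rot: [0.998, 0.07, 0.005, -0.006]
ft_force: [2.7, 0.4, -0.1]
finger_gap: 0.0165
t 5.7 tcp [0.4994 0.2654 0.1098] box [-0.0494  0.0365  0.1098] Fbox [2.7, 0.0, -0.1] gap 0.0165
[[0.99, 0.139, 0.008], [0.139, -0.99, 0.013], [0.01, -0.011, -1.0]]
tool shift [-0.0012  0.0001 -0.0008]
```

View pics/w7z.png

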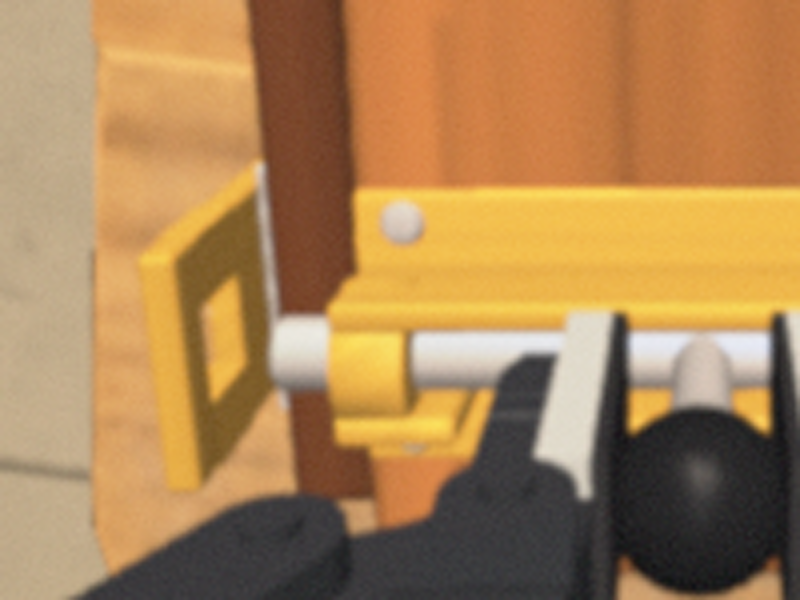

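```bash
python3 - <<'E'
from h import *
w=load('w7')
Z=lambda P:((proj(w,world(P))-[110,170]+.5)*4-.5).round(0)
for x in (-.072,-.038):
  for y in (.1,.105):
    for z in (.07,.097,.107): print(x,y,z,Z([x,y,z]))
for y in (.03,.08,.088,.1): print('axis',y,Z([-.055,y,.093]))
print('rim front-left corner',Z([-.09,.1,.07]),'inner',Z([-.09,.086,.07]),Z([.09,.1,.07]))
# hole on plane y=.1
for u,v in dict(tl=(200,300),tr=(243,275),br=(245,372),bl=(208,402),c=(224,338),ptopback=(252,172),ptopfront=(172,262),pf2=(198,487),platefr=(178,488)).values():
  o,r=ray(w,u/4+110-.4,v/4+170-.4); P=o+r*((C+by*.1-o)@by)/(r@by); print((u,v),box(P).round(4))
E
```

```text
-0.072 0.1 0.07 [297. 398.]
-0.072 0.1 0.097 [236. 488.]
-0.072 0.1 0.107 [208. 528.]
-0.072 0.105 0.07 [265. 398.]
-0.072 0.105 0.097 [199. 488.]
-0.072 0.105 0.107 [170. 528.]
-0.038 0.1 0.07 [277. 190.]
-0.038 0.1 0.097 [210. 253.]
-0.038 0.1 0.107 [179. 281.]
-0.038 0.105 0.07 [244. 190.]
-0.038 0.105 0.097 [172. 253.]
-0.038 0.105 0.107 [139. 281.]
axis 0.03 [750. 362.]
axis 0.08 [381. 361.]
axis 0.088 [322. 361.]
axis 0.1 [234. 361.]
rim front-left corner [307. 501.] inner [394. 501.] [ 184. -804.]
(200, 300) [-0.0426  0.1     0.1017]
(243, 275) [-0.045   0.1     0.0867]
(245, 372) [-0.0583  0.1     0.0896]
(208, 402) [-0.0563  0.1     0.1028]
(224, 338) [-0.0505  0.1     0.0955]
(252, 172) [-0.0323  0.1     0.0795]
(172, 262) [-0.035   0.1     0.1085]
(198, 487) [-0.0651  0.1     0.1086]
(178, 488) [-0.0621  0.1     0.1142]
```

```bash
python3 -m handwheel '[{"tx":-0.0005,"ty":0,"tz":0.002,"wx":0,"wy":0,"wz":0},{"tx":-0.0005,"ty":0,"tz":0.002,"wx":0,"wy":0,"wz":0}]'; python3 -c "
from h import *
st()
"
python3 -m handwheel '[{"tx":-0.0004,"ty":0,"tz":0.001,"wx":0,"wy":0,"wz":0}]'; python3 -c "
from h import *
st()
"
python3 -m handwheel '[{"tx":0,"ty":0,"tz":0.000,"wx":0,"wy":0,"wz":0}]'; python3 -c "
from h import *
st()
"
```

```text
time_s: 5.95
tool_pos: [0.4998, 0.2657, 0.1073]
tcp_rot: [0.998, 0.069, 0.006, -0.006]
ft_force: [0.9, -1.6, 10.3]
finger_gap: 0.0169
t 5.95 tcp [0.4998 0.2657 0.1073] box [-0.049   0.0367  0.1073] Fbox [0.7, -1.8, 10.3] gap 0.0169
[[0.99, 0.138, 0.011], [0.138, -0.99, 0.013], [0.013, -0.012, -1.0]]
time_s: 6.05
tool_pos: [0.5, 0.2658, 0.1072]
tcp_rot: [0.998, 0.069, 0.007, -0.006]
ft_force: [1.3, -2.6, 9.6]
finger_gap: 0.0164
t 6.05 tcp [0.5    0.2658 0.1072] box [-0.0487  0.0369  0.1072] Fbox [1.0, -2.8, 9.6] gap 0.0164
[[0.99, 0.138, 0.013], [0.138, -0.99, 0.014], [0.014, -0.012, -1.0]]
time_s: 6.15
tool_pos: [0.5002, 0.2659, 0.1075]
tcp_rot: [0.998, 0.069, 0.007, -0.006]
ft_force: [1.0, -1.4, 2.9]
finger_gap: 0.0164
t 6.15 tcp [0.5002 0.2659 0.1075] box [-0.0486  0.0369  0.1075] Fbox [0.8, -1.5, 2.9] gap 0.0164
[[0.99, 0.138, 0.013], [0.138, -0.99, 0.014], [0.015, -0.012, -1.0]]
```

```bash
python3 -m handwheel '[{"tx":-0.0005,"ty":0,"tz":0.002,"wx":0,"wy":0,"wz":0},{"tx":-0.0005,"ty":0,"tz":0.0025,"wx":0,"wy":0,"wz":0},{"tx":-0.0005,"ty":0,"tz":0.002,"wx":0,"wy":0,"wz":0}]'; python3 -c "
from h import *
st()
"
python3 -m handwheel '[{"tx":-0.0004,"ty":-0.003,"tz":0.001,"wx":0,"wy":0,"wz":0},{"tx":-0.0004,"ty":-0.003,"tz":0.001,"wx":0,"wy":0,"wz":0}]'; python3 -c "
from h import *
st()
w=snap('wrist','w8');a=w['color'][...,::-1]; cv2.imwrite('pics/w8z.png',cv2.resize(a[170:320,110:310],None,fx=4,fy=4,interpolation=cv2.INTER_CUBIC))
"
```

```text
time_s: 6.45
tool_pos: [0.4998, 0.2669, 0.1039]
tcp_rot: [0.998, 0.069, 0.009, -0.007]
ft_force: [-3.6, -1.5, 15.9]
finger_gap: 0.0168
t 6.45 tcp [0.4998 0.2669 0.1039] box [-0.0488  0.0379  0.1039] Fbox [-3.8, -1.0, 15.9] gap 0.0168
[[0.99, 0.138, 0.016], [0.138, -0.99, 0.015], [0.018, -0.012, -1.0]]
time_s: 6.65
tool_pos: [0.4987, 0.2733, 0.104]
tcp_rot: [0.998, 0.069, 0.009, -0.007]
ft_force: [-1.0, -1.4, 11.9]
finger_gap: 0.0165
t 6.65 tcp [0.4987 0.2733 0.104 ] box [-0.049   0.0445  0.104 ] Fbox [-1.2, -1.3, 11.9] gap 0.0165
[[0.99, 0.138, 0.018], [0.137, -0.99, 0.015], [0.02, -0.012, -1.0]]
```

View pics/w8z.png

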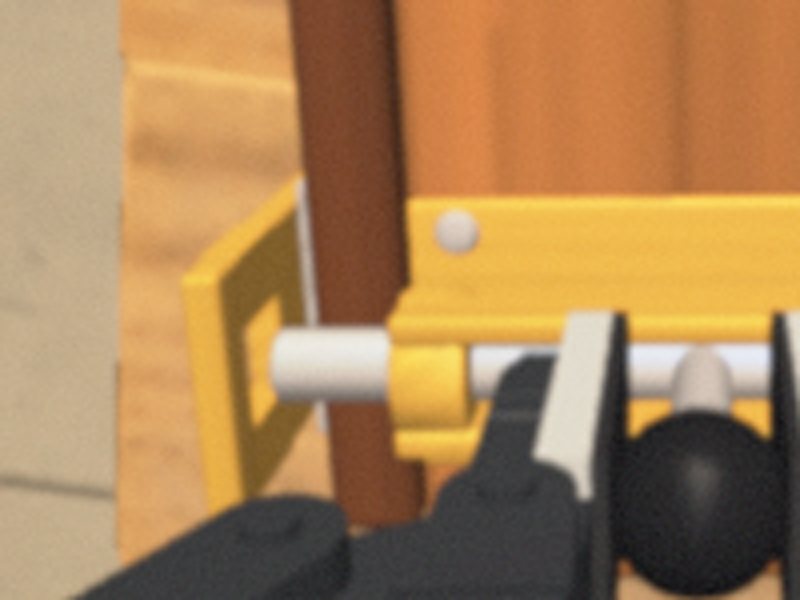

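```bash
python3 -m handwheel '[{"tx":-0.0004,"ty":-0.002,"tz":0.0012,"wx":0,"wy":0,"wz":0},{"tx":-0.0004,"ty":-0.002,"tz":0.0012,"wx":0,"wy":0,"wz":0}]'; python3 -c "
from h import *
st()
w=snap('wrist','w9');a=w['color'][...,::-1]; cv2.imwrite('pics/w9z.png',cv2.resize(a[170:320,110:310],None,fx=4,fy=4,interpolation=cv2.INTER_CUBIC))
"
```

```text
time_s: 6.9
tool_pos: [0.4984, 0.277, 0.1037]
tcp_rot: [0.998, 0.069, 0.011, -0.006]
ft_force: [-2.1, -13.4, 17.6]
finger_gap: 0.0169
t 6.9 tcp [0.4984 0.277  0.1037] box [-0.0488  0.0481  0.1037] Fbox [-4.0, -13.0, 17.6] gap 0.0169
[[0.99, 0.137, 0.02], [0.137, -0.99, 0.013], [0.022, -0.01, -1.0]]
```

View pics/w9z.png

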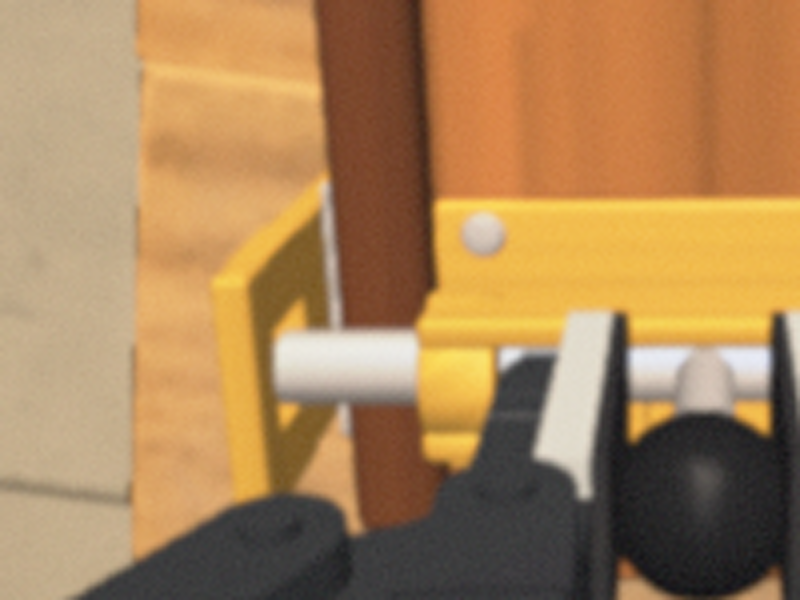

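```bash
python3 -m handwheel '[{"tx":-0.0004,"ty":0.0004,"tz":0.002,"wx":0,"wy":0,"wz":0}]'; python3 -c "
from h import *
st()
"
python3 -m handwheel '[{"tx":-0.0004,"ty":0,"tz":0.0025,"wx":0,"wy":0,"wz":0}]'; python3 -c "
from h import *
st()
"
```

```text
time_s: 7.05
tool_pos: [0.4984, 0.2763, 0.1032]
tcp_rot: [0.998, 0.068, 0.011, -0.005]
ft_force: [-5.3, -2.8, 20.2]
finger_gap: 0.0166
t 7.05 tcp [0.4984 0.2763 0.1032] box [-0.0488  0.0475  0.1032] Fbox [-5.7, -2.0, 20.2] gap 0.0166
[[0.99, 0.137, 0.021], [0.136, -0.991, 0.012], [0.023, -0.009, -1.0]]
time_s: 7.15
tool_pos: [0.4982, 0.2765, 0.1022]
tcp_rot: [0.998, 0.068, 0.011, -0.005]
ft_force: [-6.1, -5.3, 19.8]
finger_gap: 0.0169
t 7.15 tcp [0.4982 0.2765 0.1022] box [-0.049   0.0476  0.1022] Fbox [-6.8, -4.4, 19.8] gap 0.0169
[[0.99, 0.136, 0.022], [0.136, -0.991, 0.011], [0.024, -0.008, -1.0]]
```

```bash
python3 -m handwheel '[{"tx":-0.0004,"ty":-0.0012,"tz":0.0015,"wx":0,"wy":0,"wz":0}]'; python3 -c "
from h import *
st()
w=snap('wrist','w10');a=w['color'][...,::-1]; cv2.imwrite('pics/w10z.png',cv2.resize(a[170:320,110:310],None,fx=4,fy=4,interpolation=cv2.INTER_CUBIC))
"
```

```text
time_s: 7.25
tool_pos: [0.4977, 0.278, 0.1021]
tcp_rot: [0.998, 0.068, 0.012, -0.005]
ft_force: [-3.4, -2.7, 15.4]
finger_gap: 0.0164
t 7.25 tcp [0.4977 0.278  0.1021] box [-0.0493  0.0492  0.1021] Fbox [-3.8, -2.2, 15.4] gap 0.0164
[[0.99, 0.136, 0.023], [0.136, -0.991, 0.011], [0.024, -0.008, -1.0]]
```

View pics/w10z.png

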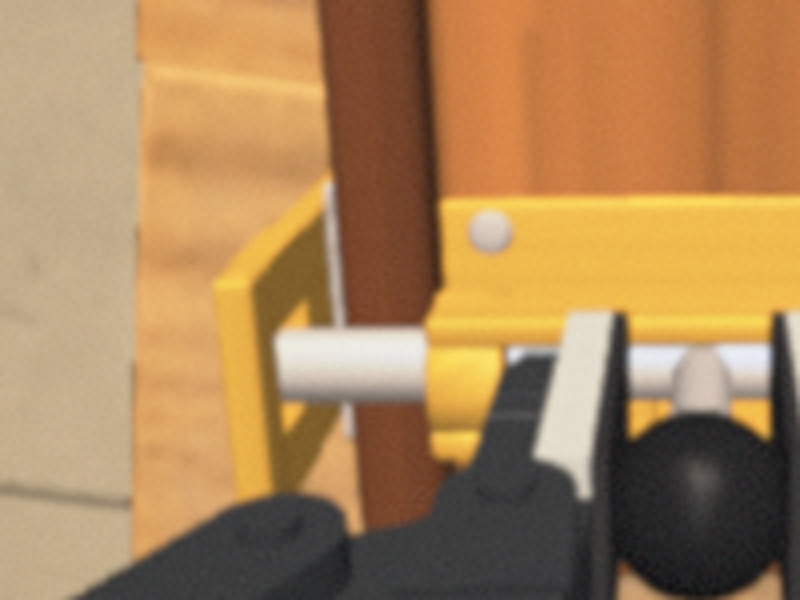

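```bash
python3 -m handwheel '[{"tx":-0.0004,"ty":-0.0012,"tz":0.0012,"wx":0,"wy":0,"wz":0}]'; python3 -c "
from h import *
st()
"; python3 -m handwheel '[{"tx":-0.0002,"ty":-0.0015,"tz":0.0013,"wx":0,"wy":0,"wz":0}]'; python3 -c "
from h import *
st()
"
```

```text
time_s: 7.4
tool_pos: [0.4972, 0.2799, 0.1022]
tcp_rot: [0.998, 0.068, 0.012, -0.005]
ft_force: [-1.2, -3.4, 13.3]
finger_gap: 0.0166
t 7.4 tcp [0.4972 0.2799 0.1022] box [-0.0495  0.0512  0.1022] Fbox [-1.6, -3.2, 13.3] gap 0.0166
[[0.99, 0.137, 0.024], [0.137, -0.991, 0.012], [0.025, -0.008, -1.0]]
time_s: 7.5
tool_pos: [0.4971, 0.2818, 0.1021]
tcp_rot: [0.998, 0.069, 0.013, -0.005]
ft_force: [-2.1, -3.2, 14.7]
finger_gap: 0.0167
t 7.5 tcp [0.4971 0.2818 0.1021] box [-0.0494  0.0531  0.1021] Fbox [-2.6, -2.8, 14.7] gap 0.0167
[[0.99, 0.137, 0.025], [0.137, -0.991, 0.012], [0.026, -0.008, -1.0]]
```

```bash
python3 -m handwheel '[{"tx":-0.0002,"ty":-0.0015,"tz":0.0012,"wx":0,"wy":0,"wz":0},{"tx":-0.0002,"ty":-0.0015,"tz":0.0012,"wx":0,"wy":0,"wz":0}]'; python3 -c "
from h import *
st()
"; python3 -m handwheel '[{"tx":-0.0002,"ty":-0.0015,"tz":0.0012,"wx":0,"wy":0,"wz":0},{"tx":-0.0002,"ty":-0.0015,"tz":0.0012,"wx":0,"wy":0,"wz":0}]'; python3 -c "
from h import *
st()
"
```

```text
time_s: 7.7
tool_pos: [0.4965, 0.2857, 0.1021]
tcp_rot: [0.998, 0.069, 0.014, -0.005]
ft_force: [-2.4, -3.2, 14.8]
finger_gap: 0.0165
t 7.7 tcp [0.4965 0.2857 0.1021] box [-0.0494  0.057   0.1021] Fbox [-2.9, -2.8, 14.8] gap 0.0165
[[0.99, 0.137, 0.027], [0.137, -0.991, 0.012], [0.028, -0.008, -1.0]]
time_s: 7.9
tool_pos: [0.496, 0.2896, 0.1021]
tcp_rot: [0.998, 0.069, 0.015, -0.005]
ft_force: [-1.8, -3.3, 14.5]
finger_gap: 0.017
t 7.9 tcp [0.496  0.2896 0.1021] box [-0.0494  0.061   0.1021] Fbox [-2.2, -3.0, 14.5] gap 0.017
[[0.99, 0.137, 0.029], [0.137, -0.99, 0.012], [0.03, -0.008, -1.0]]
```

```bash
python3 -m handwheel '[{"tx":-0.0002,"ty":-0.0015,"tz":0.001,"wx":0,"wy":0,"wz":0},{"tx":-0.0002,"ty":-0.0012,"tz":0.001,"wx":0,"wy":0,"wz":0}]'; python3 -c "
from h import *
st()
"; python3 -m handwheel '[{"tx":-0.0002,"ty":-0.0008,"tz":0.001,"wx":0,"wy":0,"wz":0}]'; python3 -c "
from h import *
st()
w=snap('wrist','w11')
snap('scene','s2')
"
```

```text
time_s: 8.1
tool_pos: [0.4957, 0.2915, 0.1021]
tcp_rot: [0.998, 0.069, 0.015, -0.004]
ft_force: [-1.3, -10.1, 16.4]
finger_gap: 0.0166
t 8.1 tcp [0.4957 0.2915 0.1021] box [-0.0493  0.0629  0.1021] Fbox [-2.8, -9.8, 16.4] gap 0.0166
[[0.99, 0.137, 0.03], [0.137, -0.991, 0.009], [0.031, -0.005, -1.0]]
time_s: 8.2
tool_pos: [0.4958, 0.2913, 0.1021]
tcp_rot: [0.998, 0.068, 0.015, -0.003]
ft_force: [-3.3, -6.8, 16.0]
finger_gap: 0.0168
t 8.2 tcp [0.4958 0.2913 0.1021] box [-0.0493  0.0627  0.1021] Fbox [-4.2, -6.3, 16.0] gap 0.0168
[[0.99, 0.136, 0.03], [0.136, -0.991, 0.007], [0.031, -0.003, -1.0]]
```

View pics/w11.png

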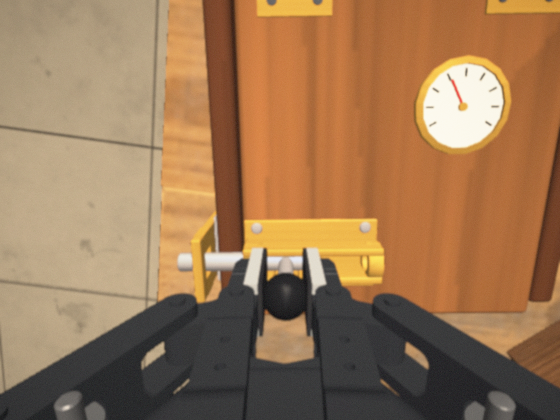

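```bash
python3 -m handwheel '[{"tx":0,"ty":0,"tz":0.0004,"wx":0,"wy":-1,"wz":0},{"tx":0,"ty":0,"tz":0,"wx":0,"wy":0,"wz":0},{"tx":0,"ty":0,"tz":0,"wx":0,"wy":0,"wz":0}]';python3 -m handwheel '[{"tx":0,"ty":0,"tz":0,"wx":0,"wy":0,"wz":0},{"tx":0,"ty":0,"tz":0,"wx":0,"wy":0,"wz":0},{"tx":0,"ty":0,"tz":-0.008,"wx":0,"wy":0,"wz":0},{"tx":0,"ty":0,"tz":0,"wx":0,"wy":0,"wz":0}]' 0.65; python3 -c "
from h import *
st()
w=snap('wrist','w12')
"
```

```text
time_s: 8.6
tool_pos: [0.4952, 0.291, 0.1028]
tcp_rot: [0.998, 0.068, 0.006, -0.001]
ft_force: [2.0, -0.6, 3.0]
finger_gap: 0.0163
time_s: 9.0
tool_pos: [0.4928, 0.2911, 0.1097]
tcp_rot: [0.998, 0.069, 0.004, -0.001]
ft_force: [0.4, 0.1, 0.3]
finger_gap: 0.0299
t 9.0 tcp [0.4928 0.2911 0.1097] box [-0.0523  0.0629  0.1097] Fbox [0.4, 0.0, 0.3] gap 0.0299
[[0.99, 0.137, 0.008], [0.137, -0.991, 0.002], [0.008, -0.001, -1.0]]
```

View pics/w12.png

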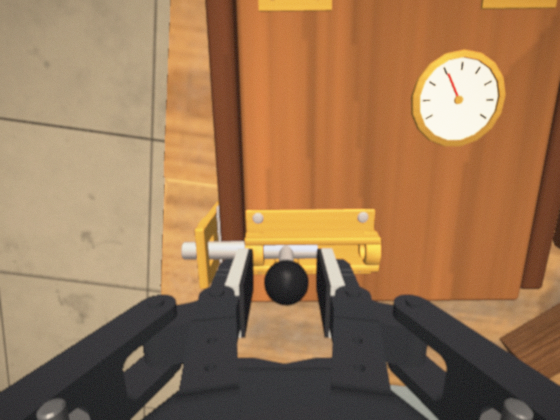

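```bash
python3 -m handwheel '[{"tx":0,"ty":0,"tz":-0.002,"wx":0,"wy":0,"wz":0},{"tx":0,"ty":0,"tz":0,"wx":0,"wy":0,"wz":0},{"tx":0,"ty":0,"tz":0,"wx":0,"wy":0,"wz":0}]' 1; python3 -c "
from h import *
st()"
python3 -m handwheel '[{"tx":-0.004,"ty":0,"tz":0.0001,"wx":0,"wy":0,"wz":0},{"tx":-0.004,"ty":0,"tz":0.0006,"wx":0,"wy":0,"wz":0},{"tx":-0.004,"ty":0,"tz":0.001,"wx":0,"wy":0,"wz":0}]'; python3 -c "
from h import *
st()
w=snap('wrist','w13')
"
```

```text
time_s: 9.35
tool_pos: [0.4923, 0.2907, 0.1109]
tcp_rot: [0.998, 0.069, 0.003, -0.001]
ft_force: [0.2, 0.1, -1.1]
finger_gap: 0.0169
t 9.35 tcp [0.4923 0.2907 0.1109] box [-0.0528  0.0626  0.1109] Fbox [0.2, 0.0, -1.1] gap 0.0169
[[0.99, 0.137, 0.007], [0.137, -0.991, 0.002], [0.007, -0.001, -1.0]]
time_s: 9.65
tool_pos: [0.4834, 0.2895, 0.1103]
tcp_rot: [0.998, 0.068, 0.007, -0.002]
ft_force: [5.5, 1.4, 1.9]
finger_gap: 0.0163
t 9.65 tcp [0.4834 0.2895 0.1103] box [-0.0618  0.0627  0.1103] Fbox [5.7, 0.6, 1.9] gap 0.0163
[[0.991, 0.136, 0.013], [0.136, -0.991, 0.005], [0.014, -0.003, -1.0]]
```

View pics/w13.png

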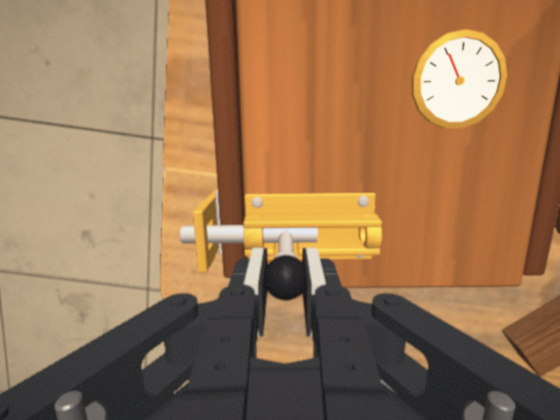

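```bash
python3 -m handwheel '[{"tx":-0.0045,"ty":0,"tz":0.0016,"wx":0,"wy":0,"wz":0},{"tx":-0.0045,"ty":0,"tz":0.002,"wx":0,"wy":0,"wz":0},{"tx":-0.0045,"ty":0,"tz":0.0028,"wx":0,"wy":0,"wz":0}]'; python3 -c "
from h import *
st()
w=snap('wrist','w14')
"
```

```text
time_s: 10.0
tool_pos: [0.4691, 0.287, 0.105]
tcp_rot: [0.998, 0.068, 0.007, -0.001]
ft_force: [0.7, -0.5, -0.4]
finger_gap: -0.0001
t 10.0 tcp [0.4691 0.287  0.105 ] box [-0.0763  0.0622  0.105 ] Fbox [0.7, -0.6, -0.4] gap -0.0001
[[0.991, 0.135, 0.014], [0.135, -0.991, 0.003], [0.014, -0.001, -1.0]]
```

View pics/w14.png

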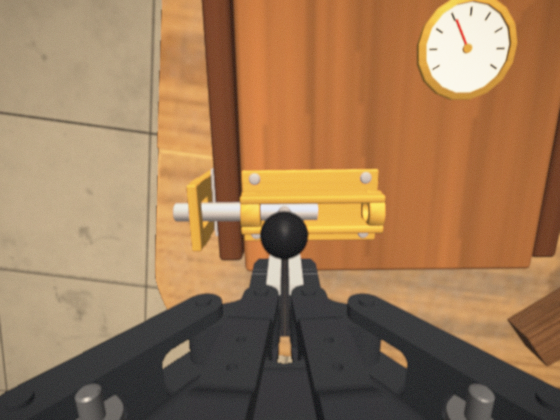

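```bash
python3 - <<'E'
from h import *
w=load('w14')
for z in (.12,.123): print(box(plane(w,285,236,z)))
for a in (.01,.03):
  for th in (0,.1,.2,.3,.4): print(a,th,knob(a,th,.0627).round(4), proj(w,world(knob(a,th,.0627))).round(1))
print('bolt end',box(plane(w,174,212,.087)), 'hi',proj(w,world([-.055,.0627,.087])))
E
```

```text
[-0.05618861  0.06182791  0.12      ]
[-0.05507285  0.06182159  0.123     ]
0.01 0 [-0.0545  0.0627  0.1214] [282.9 233.4]
0.01 0.1 [-0.0583  0.0627  0.1213] [283.  241.7]
0.01 0.2 [-0.062   0.0627  0.1207] [283.1 249.5]
0.01 0.3 [-0.0657  0.0627  0.1198] [283.1 256.6]
0.01 0.4 [-0.0693  0.0627  0.1186] [283.2 262.9]
0.03 0 [-0.0534  0.0627  0.1242] [282.8 233.3]
0.03 0.1 [-0.0572  0.0627  0.1241] [282.9 241.9]
0.03 0.2 [-0.061   0.0627  0.1237] [283.  249.9]
0.03 0.3 [-0.0647  0.0627  0.1228] [283.1 257.3]
0.03 0.4 [-0.0683  0.0627  0.1217] [283.2 263.8]
bolt end [-0.05475886  0.11984268  0.087     ] hi [283.29789314 211.76183869]
```

```bash
python3 -m handwheel '[{"tx":0,"ty":0,"tz":-0.035,"wx":0,"wy":0,"wz":0},{"tx":0,"ty":0,"tz":-0.012,"wx":0,"wy":0,"wz":0},{"tx":0.025,"ty":0,"tz":0,"wx":0,"wy":-0.5,"wz":0},{"tx":0.025,"ty":0,"tz":0,"wx":0,"wy":0,"wz":0},{"tx":0.002,"ty":0,"tz":0,"wx":0,"wy":0,"wz":0}]'; python3 -c "
from h import *
to(world([-.022,.0627,.108]))
"
```

```text
time_s: 10.55
tool_pos: [0.5174, 0.2935, 0.152]
tcp_rot: [0.998, 0.069, 0.0, 0.001]
ft_force: [-0.4, -1.2, -0.2]
finger_gap: 0.0
t 10.55 tcp [0.5174 0.2935 0.152 ] box [-0.0276  0.0618  0.152 ] Fbox [-0.6, -1.1, -0.2] gap 0.0
[[0.99, 0.138, 0.0], [0.138, -0.99, -0.001], [0.0, 0.001, -1.0]]
tool shift [ 0.0055 -0.001   0.044 ]
```

```bash
python3 -m handwheel '[{"tx":0.0065,"ty":0,"tz":0,"wx":0,"wy":0,"wz":0},{"tx":0,"ty":0,"tz":0.02,"wx":0,"wy":0,"wz":0},{"tx":0,"ty":0,"tz":0.018,"wx":0,"wy":0,"wz":0},{"tx":0,"ty":0,"tz":0.002,"wx":0,"wy":0,"wz":0}]'; python3 -c "
from h import *
st()
w=snap('wrist','w15')
"
```

```text
time_s: 10.95
tool_pos: [0.5224, 0.2949, 0.1101]
tcp_rot: [0.998, 0.07, -0.001, 0.001]
ft_force: [-0.9, -0.2, 0.4]
finger_gap: -0.0001
t 10.95 tcp [0.5224 0.2949 0.1101] box [-0.0224  0.0624  0.1101] Fbox [-0.9, -0.1, 0.4] gap -0.0001
[[0.99, 0.139, -0.002], [0.139, -0.99, -0.002], [-0.002, 0.001, -1.0]]
```

View pics/w15.png

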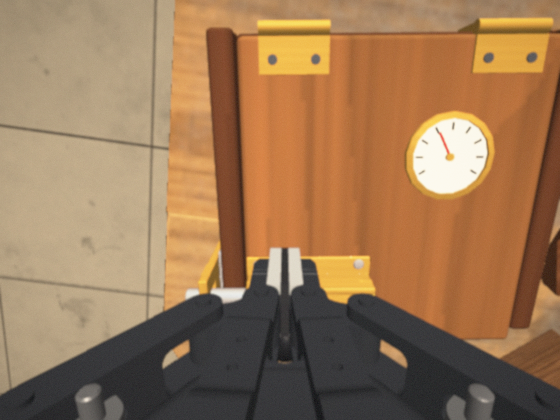

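```bash
python3 -m handwheel '[{"tx":-0.006,"ty":0,"tz":0,"wx":0,"wy":0,"wz":0},{"tx":-0.005,"ty":0,"tz":0,"wx":0,"wy":0,"wz":0},{"tx":-0.005,"ty":0,"tz":0,"wx":0,"wy":0,"wz":0},{"tx":-0.005,"ty":0,"tz":0,"wx":0,"wy":0,"wz":0}]'; python3 -c "
from h import *
st()
"
python3 -m handwheel '[{"tx":-0.004,"ty":0,"tz":0.001,"wx":0,"wy":0,"wz":0},{"tx":-0.004,"ty":0,"tz":0.001,"wx":0,"wy":0,"wz":0}]'; python3 -c "
from h import *
st()
snap('top','t2'); w=snap('wrist','w16')
a=load('t2')['color'][...,::-1]; cv2.imwrite('pics/t2z.png',cv2.resize(a[150:300,160:310],None,fx=4,fy=4,interpolation=cv2.INTER_CUBIC))
"
```

```text
time_s: 11.4
tool_pos: [0.5009, 0.2928, 0.1136]
tcp_rot: [0.998, 0.07, 0.001, 0.0]
ft_force: [-0.1, 0.5, -0.7]
finger_gap: -0.0003
t 11.4 tcp [0.5009 0.2928 0.1136] box [-0.0441  0.0634  0.1136] Fbox [-0.1, 0.5, -0.7] gap -0.0003
[[0.99, 0.14, 0.002], [0.14, -0.99, 0.0], [0.002, 0.0, -1.0]]
time_s: 11.6
tool_pos: [0.4925, 0.2917, 0.1125]
tcp_rot: [0.998, 0.07, 0.002, 0.0]
ft_force: [1.1, -0.7, -1.2]
finger_gap: -0.0002
t 11.6 tcp [0.4925 0.2917 0.1125] box [-0.0525  0.0635  0.1125] Fbox [1.0, -0.9, -1.2] gap -0.0002
[[0.99, 0.14, 0.004], [0.14, -0.99, 0.0], [0.004, 0.0, -1.0]]
```

View pics/w16.png

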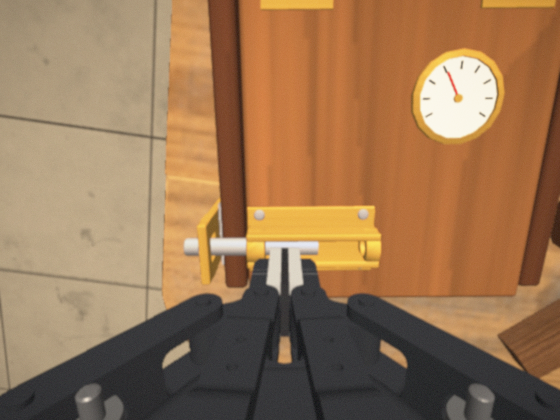

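```bash
python3 -m handwheel '[{"tx":-0.004,"ty":0,"tz":0.002,"wx":0,"wy":0,"wz":0},{"tx":-0.004,"ty":0,"tz":0.004,"wx":0,"wy":0,"wz":0},{"tx":-0.003,"ty":0,"tz":0.004,"wx":0,"wy":0,"wz":0}]'; python3 -c "
from h import *
st()
"
python3 -m handwheel '[{"tx":-0.003,"ty":0,"tz":0.001,"wx":0,"wy":0,"wz":0},{"tx":-0.002,"ty":0,"tz":0,"wx":0,"wy":0,"wz":0}]'; python3 -c "
from h import *
st()
snap('scene','s3')
a=load('s3')['color'][...,::-1]; cv2.imwrite('pics/s3z.png',cv2.resize(a[180:310,140:320],None,fx=4.4,fy=4.4,interpolation=cv2.INTER_CUBIC))
"
```

```text
time_s: 12.0
tool_pos: [0.4811, 0.2902, 0.1019]
tcp_rot: [0.998, 0.07, 0.002, -0.0]
ft_force: [0.3, -0.2, 1.3]
finger_gap: -0.0
t 12.0 tcp [0.4811 0.2902 0.1019] box [-0.064   0.0637  0.1019] Fbox [0.2, -0.3, 1.3] gap -0.0
[[0.99, 0.14, 0.004], [0.14, -0.99, 0.001], [0.004, -0.0, -1.0]]
time_s: 12.2
tool_pos: [0.4777, 0.2897, 0.1006]
tcp_rot: [0.998, 0.07, 0.004, -0.001]
ft_force: [12.3, 3.2, -3.8]
finger_gap: 0.0003
t 12.2 tcp [0.4777 0.2897 0.1006] box [-0.0674  0.0636  0.1006] Fbox [12.7, 1.4, -3.8] gap 0.0003
[[0.99, 0.139, 0.008], [0.139, -0.99, 0.002], [0.008, -0.001, -1.0]]
```

View pics/s3z.png

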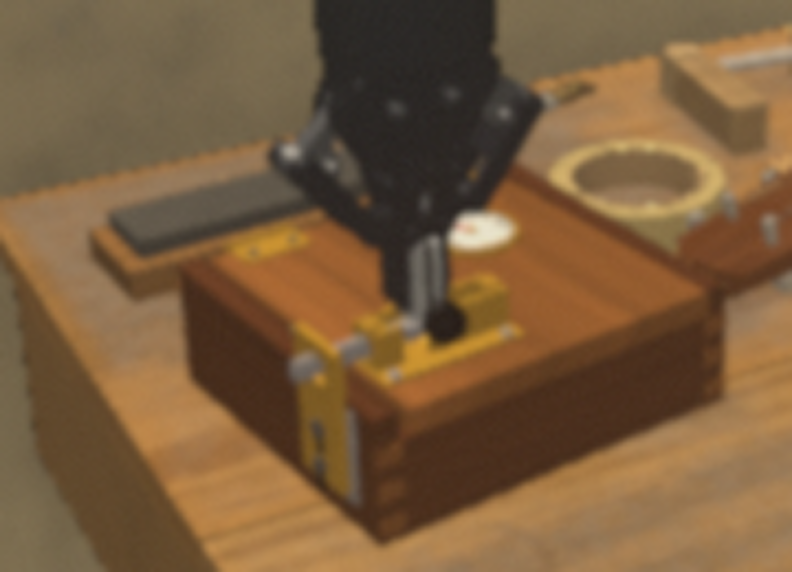

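```bash
python3 -m handwheel '[{"tx":0.001,"ty":0,"tz":0,"wx":0,"wy":0,"wz":0},{"tx":0.006,"ty":0,"tz":0,"wx":0,"wy":0,"wz":0},{"tx":0,"ty":0,"tz":-0.02,"wx":0,"wy":0,"wz":0},{"tx":0,"ty":0,"tz":-0.04,"wx":0,"wy":0,"wz":0},{"tx":0,"ty":0,"tz":-0.04,"wx":0,"wy":0,"wz":0}]'; python3 -m handwheel '[{"tx":-0.02,"ty":0,"tz":-0.02,"wx":0,"wy":0,"wz":0},{"tx":0,"ty":0,"tz":0,"wx":0,"wy":0,"wz":0},{"tx":0,"ty":0,"tz":0,"wx":0,"wy":0,"wz":0}]'; python3 -c "
from h import *
st()
snap('scene','s4');snap('wrist','w17')
a=load('s4')['color'][...,::-1]; cv2.imwrite('pics/s4z.png',cv2.resize(a[180:310,140:320],None,fx=4.4,fy=4.4,interpolation=cv2.INTER_CUBIC))
w=load('w17')
for th in (0.6,.85,.95,1.05): print(th,proj(w,world(knob(.02,th,.0628))))
"
```

```text
time_s: 12.75
tool_pos: [0.4817, 0.2882, 0.1972]
tcp_rot: [0.998, 0.07, -0.002, 0.001]
ft_force: [1.0, 0.5, 0.5]
finger_gap: 0.0001
time_s: 13.05
tool_pos: [0.4633, 0.2868, 0.2225]
tcp_rot: [0.998, 0.07, 0.001, -0.0]
ft_force: [1.3, -0.2, -0.2]
finger_gap: 0.0002
t 13.05 tcp [0.4633 0.2868 0.2225] box [-0.0821  0.0628  0.2225] Fbox [1.2, -0.4, -0.2] gap 0.0002
[[0.99, 0.139, 0.001], [0.139, -0.99, 0.001], [0.001, -0.001, -1.0]]
0.6 [285.17030636 196.79415122]
0.85 [285.17707853 203.50779977]
0.95 [285.17815187 205.38405135]
1.05 [285.17831824 206.78822876]
```

View pics/s4z.png

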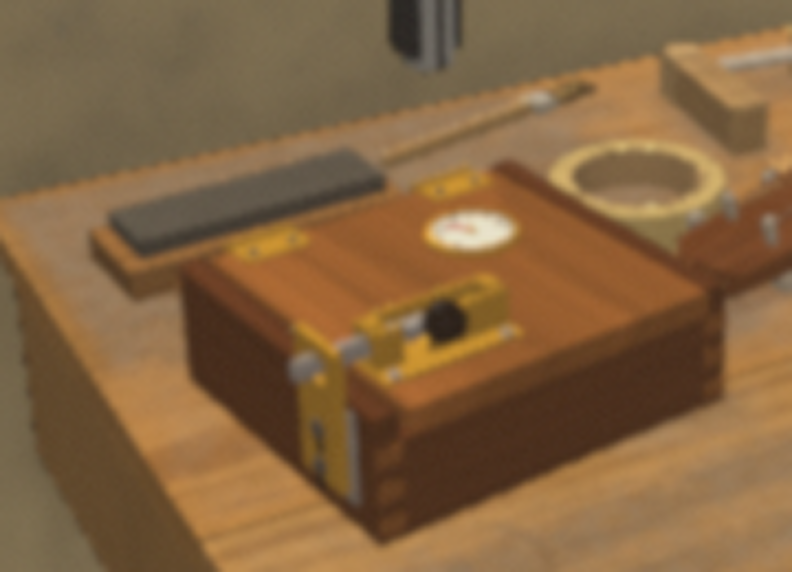

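View pics/w17.png

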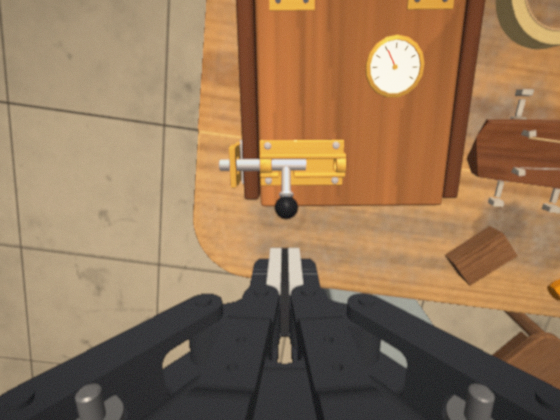

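```bash
python3 -c "
from h import *
s=load('s4');w=load('w17')
for th in (0.6,.85,1.05): print(th,proj(s,world(knob(.02,th,.0628))))
ks=(445/4.4+139.6,320/4.4+179.6);print(ks)
k=tri([ray(s,*ks),ray(w,286.5,207)]);print(box(k),knob(.025,1.05,.063),knob(.025,.85,.063))
print(proj(w,world([-.0545,.0628,.087])))
"
```

```text
0.6 [236.39947661 244.87275271]
0.85 [238.60683821 249.18327364]
1.05 [240.03689357 252.92923134]
(240.73636363636362, 252.3272727272727)
[-0.08737338  0.06149686  0.10520775] [-0.08713511  0.063       0.10524664] [-0.08256879  0.063       0.11130605]
[285.09477861 164.58990849]
```

Two views agree: the handle is at 1.05 rad, the bolt is home and the arm is clear. Handing in.

```bash
python3 -c "
from h import *
snap('top','t3'); print(manip.close_job())
a=load('t3')['color'].astype(int);b=load('top0')['color'].astype(int)
d=np.abs(a-b).sum(2)
for n,(u0,u1,v0,v1) in dict(walnut=(290,330,272,312),screwdr=(345,420,258,315),oil=(178,256,132,168),tape=(276,328,154,203)).items(): print(n,d[v0:v1,u0:u1].mean().round(1))
"
```

```text
the job is handed in; nothing more can be done
None
walnut 5.8
screwdr 12.2
oil 6.1
tape 5.5
```

View pics/t3.png

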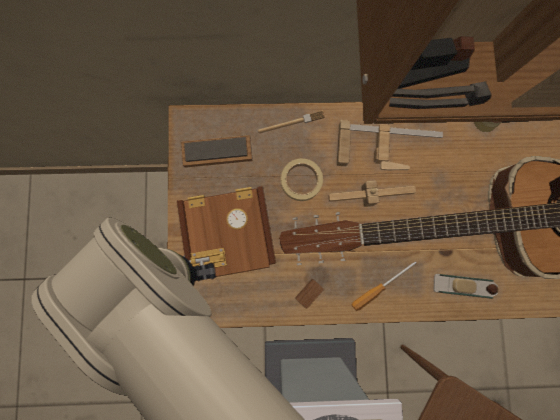

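The dry box is closed and bolted, and I handed the job in after about 13 s of robot time, against the 56 s limit.

- **Lid:** I pinched the knob along the bolt and swung the lid down onto its seal.
- **Bolt:** The first try butted on the strike plate at about 13 N. I backed off, lowered the lid about 1.5 mm, and it slid in with about 3 N to its end stop. That stop was 14.8 mm past where it had met the plate, so the bolt is at about 0.032 m.
- **Handle:** Turning it in the pinch failed because the knob slipped out and the handle stayed nearly upright. Pushing it from behind with closed fingers brought it down to its stop at about 12.7 N.

**Last checks:**
- **Knob:** The wrist and scene cameras put it within about 2 mm of where 1.05 rad and bolt home would put it.
- **Bolt and lid:** The bolt end shows through the plate, and the lid looks closed. I did not measure its angle separately and took 0.02–0.025 rad from the bolt height.
- **Arm:** It was clear of the box, with about 1 N at the wrist.
- **Bystanders:** All four look unmoved in the top view. The screwdriver patch differed a little more than the others between the before and after pictures, but it sits in the same place.

No check disagreed.

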